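# Click the battery module into its push-push charging dock

## Robot

A 6-joint arm with a two-finger parallel gripper is mounted at the origin on a cart in front of the work surface, level with it; the furniture and walls round the work are solid. World frame = base frame: x ahead of the robot, y to its left, z up, the work surface at z = 0. Lengths are in m, angles in rad, forces in N, time in s.
With the tool pointing down it reaches from about 0.375 to 0.9 m from the base axis. Payload 3.1 kg.
Tool frame: the origin (TCP) lies on the centre line of the jaws, within the pads' length; the fingertips stand 11 mm ahead of it and the grasp point (between the pads) lies 8 mm behind it; x points along the fingers, y is the direction in which the jaws open and shut, and the axes are right-handed (so a half turn about x gives the same grasp; the last joint's range is limited). The gripper opens to 87 mm and grips with 3 to 60 N. Pads are 19 mm wide; open, the fingers measure 117 mm over their backs; the gripper's body (75 mm by 190 mm) begins 51 mm behind the grasp point.
Start: joints at [-1.393, 0.527, 1.433, -0, 1.181, -0.178], TCP at [0.218, -0.586, 0.234] pointing down, gripper open.
Joint ranges: [-3.08, 3.08], [-0.75, 2.2], [0.22, 2.44], [-1.43, 4.57], [0, 2.65], [-2.85, 2.85]. Speed limits (rad/s): [2.79, 2.79, 3.14, 3.14, 3.14, 3.14].

## Interface

Orientations are given as a unit quaternion [x, y, z, w].
In Python, from rig import robot, camera, camera_info gives the robot as it stands.
- The arm moves only by the shell command python3 -m inch 'ROWS' [FORCE]. ROWS is JSON, a list that holds one entry, the list of rows, each a list of 5 numbers: the shift along the tool's x, y, z in cm, then the turn about the tool's x in rad, then the opening, from 0 (shut) to 1 (fully open). A call has 1 to 8 rows; each row shifts and turns the pose as measured when the row begins, along the tool's axes as they then stand; what a row does not reach is not made up. A row lasts 1/12 s, in which the tool goes at most 41.7 mm and 7.16 degrees, less where a joint would pass 70% of its speed; a pose out of reach is approached as far as the arm can. A call with a gripper value outside its range is refused whole. The fingers move at their own pace and stop on an object; FORCE is the grip in N (left out, the last holds). Time passes only in rows, so rows that do not move let the fingers close. It gives the time, the measured TCP pose, the force and the opening at its end, in the units of the state.
- robot.get_obs(): the state, without advancing time (a new reading comes with each control period).
- camera(name): name is "scene" or "top" or "wrist"; returns the picture (400x640x3 uint8, red, green, blue); there is no depth.
- camera_info(name): a dict with "camera_matrix" (3x3 intrinsics, pixels), "dist" ([k1, k2, p1, p2, k3] as OpenCV has them; the pictures are not rectified), "rvec" (rotation vector, rad) and "tvec" (3), from world to camera coordinates, as OpenCV has them. Camera axes: x right, y down, z forward; pixel columns grow to the right and rows downward; lengths in m; the calibration is good to about 2 mm. A picture is of the moment at which its call begins: read the wrist's pose just before it. camera_info takes no time and is no camera call; for the wrist camera it gives the pose at the moment of the call.
- robot.hand_in(): hands the job in, once; it reports no verdict.
The state is a dict: "time": time; "q": joint angles; "joint_velocities": joint speeds; "joint_torque": joint torques, N m; "position": TCP position; "tool_rot": TCP orientation; "ft_force": force on the tool from outside, world axes, zero at the start; "moment": the same for the moment, N m; "grip_width": finger opening in m.
Only numpy, scipy, OpenCV 4.12 (cv2) and the standard library are available. Lean on these libraries where they do the work, as an engineer would, in place of code of your own. Each camera call takes 0.05 s, during which the arm holds its last target. There are 200 camera calls.

## Task

Stand the battery module in the slot of the charging dock and click it home, so that it stays locked down when you let go. The dock has a push-push latch whose present state cannot be seen: give the module at least one full click even if it already seems to sit low, feel where it comes to rest, and click again if it has come up instead of staying down. Push gently, do not tip the module over, and leave the other things on the bench alone.

Things in the scene. Friction and masses are not known exactly. Their poses are not given: they have to be found in the camera images.
- battery_module: black upright battery module, 32 (its x) x 48 (its y) x 90 mm (z), about 0.15 kg, standing loose on the bench; origin at the centre of its underside, z up
- module_top (a point): centre of the module's flat top face, 90 mm above its underside; push here
- dock: grey charging dock fixed to the bench, 100 (its x) x 96 (its y) x 62 mm high, with one upright slot in the middle of its top, 36 (dock x) x 52 mm (dock y); the module goes in upright, long side along the slot's long side, either way round. Origin at the centre of its underside, z up. Loading it with more than 25 N, through the module or directly, spoils it
- dock_mouth (a point): centre of the slot's mouth at the top of the dock, 62 mm above its origin; the rim is bevelled 4 mm all round. Deep inside, a sprung push-push carriage carries the module; empty at the start, it may be up or locked down
- rest_up (a point): fixed point of the dock, 30 mm above its origin: where the module's underside stands when the carriage is up (module top then 120 mm above the bench). The carriage gives way only to a push of more than about 4 N on the module
- rest_locked (a point): fixed point of the dock, 24 mm above its origin: where the module's underside stands when the carriage is locked down (module top then 114 mm above the bench)
- stroke_end (a point): fixed point of the dock, 16 mm above its origin: the module's underside at the end of the stroke, a firm rubber stop, reached with a push of about 10 N. A push to within 1 mm of it clicks the latch over when let go (up becomes locked, locked becomes up); one that ends 3 mm or more short of it changes nothing
- tape_measure: bystander: white square tape rule lying flat, 78 x 81 x 34 mm; origin at the centre of its underside
- nose_cone: bystander: dark green rocket nose cone lying on its side, 83 x 51 x 52 mm; origin at the centre of its underside
- blue_cap: bystander: round printed cap, 42 mm across and 24 mm high; origin at the centre of its underside
Not all that is in view belongs to the job. There is more than one size of the battery_module; the one meant has the size given above.

How it is judged:
On the way:
1. the module, in the dock's slot, is pushed down to a full click (z of battery_module in the frame of dock below 0.0178 m and horizontal distance between battery_module and dock below 0.006 m), for 0.04 s.
At the end, for the whole second after the job is handed in: the module stands upright in the slot (within 6 mm of its axis and 0.1 rad of upright), at rest and let go, locked down: its underside 24 mm (within 3 mm) above the dock's underside (z of battery_module in the frame of dock between 0.021 and 0.027 m and horizontal distance between battery_module and dock below 0.006 m and angle between battery_module's own z axis and vertical below 0.1 rad and linear speed of battery_module below 0.02 m/s); the robot touches nothing.
It fails at once if the module loads the dock with more than 25 N (contact force between battery_module and dock above 25 N).
It fails at once if the robot pushes on the dock itself with more than 25 N (contact force between any of the fingers, the arm and dock above 25 N).
It fails at once if the module is tipped over (angle between battery_module's own z axis and vertical above 0.7 rad).
It fails at once if a bystander is moved by more than 3 cm (distance of any of tape_measure, nose_cone, blue_cap from where it was at the start of the episode above 0.03 m).
It also fails if it takes over 58 s, if anything falls off the work surface, if the arm or the gripper's body presses on something with over 40 N, if the wrist force passes 120 N, or if a joint passes its speed limit or range.

## Working session

There is one attempt and no reset: what is moved stays moved. The work goes in short steps, Python scripts to look and compute and a shell command to move; the robot and the scene stay as the last step left them, time stands still between calls to the robot, and variables do not carry over. Pictures are saved under pics/ and viewed, about 8 in all and at most 12, crops included, and the job is handed in when it is done.

```bash
mkdir -p pics; cat > h.py <<'E'
import numpy as np, cv2
from rig import robot, camera, camera_info
def snap(n,f):
    im=camera(n); cv2.imwrite('pics/'+f,im[:,:,::-1]); return im
def ray(n,pts,z,info=None):
    "pixels -> world points on plane z"
    i=info or camera_info(n); K=np.array(i['camera_matrix'],float);R=cv2.Rodrigues(np.array(i['rvec'],float))[0];t=np.array(i['tvec'],float).ravel()
    u=cv2.undistortPoints(np.array(pts,float).reshape(-1,1,2),K,np.array(i['dist'],float)).reshape(-1,2)
    d=np.c_[u,np.ones(len(u))]@R; c=-R.T@t
    return c+d*((z-c[2])/d[:,2])[:,None]
def proj(n,P,info=None):
    i=info or camera_info(n)
    return cv2.projectPoints(np.array(P,float).reshape(-1,1,3),np.array(i['rvec'],float),np.array(i['tvec'],float),np.array(i['camera_matrix'],float),np.array(i['dist'],float))[0].reshape(-1,2)
E
python3 - <<'E'
from h import *
a=snap('top','top.png');b=snap('scene','scene.png')
o=robot.get_obs();print(o)
E
```

```text
{'time': 0.1, 'q': array([-1.39350570e+00,  5.28366549e-01,  1.43380817e+00, -1.72736928e-05,
        1.18140101e+00, -1.78492974e-01]), 'joint_velocities': array([-0.00260385, -0.00330059, -0.00474222,  0.00155345, -0.00138475,
       -0.00045017]), 'joint_torque': array([-1.65735300e-04, -4.40986705e+01, -1.77150160e+01,  6.35547610e-02,
        5.34051040e-02, -4.98426891e-05]), 'position': array([ 0.21761254, -0.58519083,  0.23266275]), 'tool_rot': array([-0.6959419 , -0.12582946,  0.69595236, -0.12442721]), 'ft_force': array([-0.13923488,  0.17049594,  0.67872975]), 'moment': array([ 0.00390379,  0.01671181, -0.00805883]), 'grip_width': 0.08680636804890622}
```

View pics/top.png

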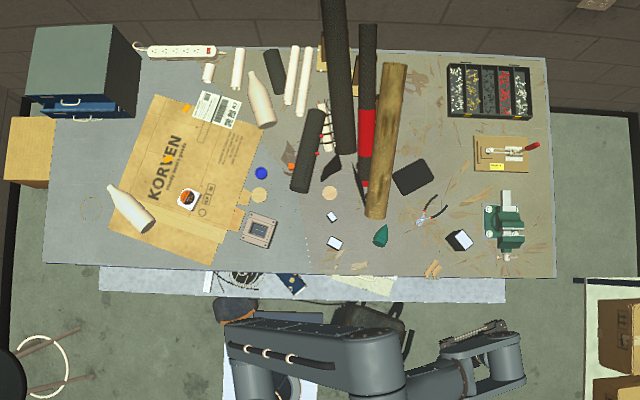

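View pics/scene.png

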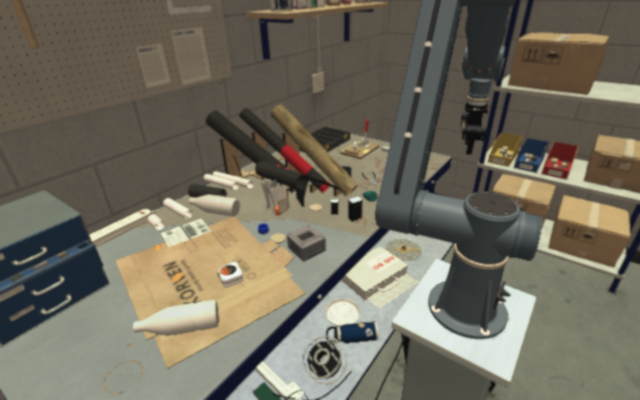

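```bash
python3 - <<'E'
from h import *
a=cv2.imread('pics/top.png')
f=lambda x,y,w,h,s:cv2.resize(a[y:y+h,x:x+w],None,fx=s,fy=s,interpolation=cv2.INTER_CUBIC)
l=f(235,205,50,50,7); m=f(320,205,57,50,7)
r=f(440,220,50,50,5)
c=np.zeros((600,750,3),np.uint8); c[:350,:350]=l; c[:350,351:750]=m; c[350:600,:250]=r
b=cv2.imread('pics/scene.png'); s=cv2.resize(b[185:225,320:400],None,fx=6,fy=6,interpolation=cv2.INTER_CUBIC); c[352:592,260:740]=s
cv2.imwrite('pics/c1.png',c)
print(ray('top',[(259,230),(333,216),(335,243),(460,240),(380,236),(330,193)],0.06))
i=camera_info('top');R=cv2.Rodrigues(np.array(i['rvec']))[0];print(-R.T@np.array(i['tvec']).ravel(),i['camera_matrix'])
E
```

```text
[[ 0.52794216  0.04562655  0.06      ]
 [ 0.5813867  -0.19772639  0.06      ]
 [ 0.49244795 -0.20650733  0.06      ]
 [ 0.51248437 -0.62186329  0.06      ]
 [ 0.51939926 -0.354242    0.06      ]
 [ 0.65801085 -0.18587435  0.06      ]]
[ 0.42974775 -0.16311177  1.56876342] [[458.15466142   0.         315.90672731]
 [  0.         458.15466142 201.60945833]
 [  0.           0.           1.        ]]
```

View pics/c1.png

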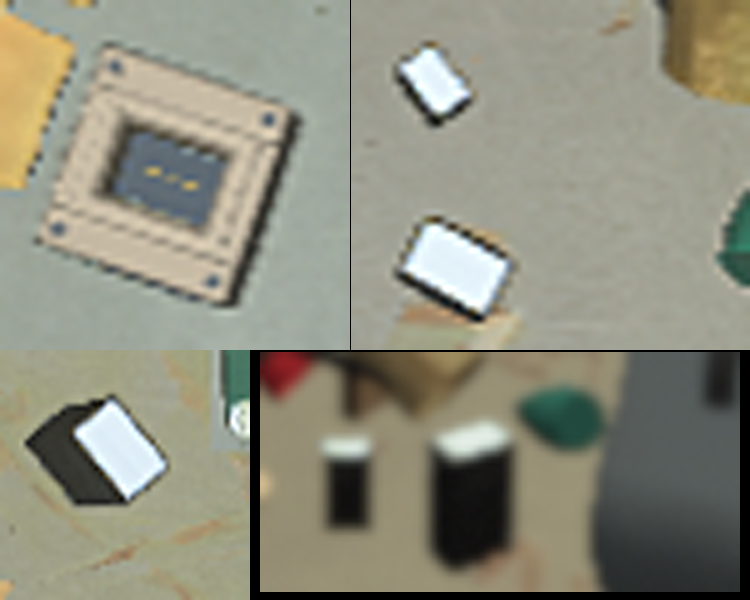

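```bash
python3 - <<'E'
from h import *
def go(P,ox,oy,X0,Y0,s,z):
    p=[(ox-.5+(x-X0+.5)/s,oy-.5+(y-Y0+.5)/s) for x,y in P]
    w=ray('top',p,z); e=np.roll(w,-1,0)-w
    print(w.mean(0).round(4),np.linalg.norm(e,axis=1).round(4)*1e3,np.degrees(np.arctan2(e[:,1],e[:,0])).round(1))
go([(432,222),(511,266),(481,317),(403,265)],320,205,351,0,7,.09)
go([(430,45),(470,95),(440,122),(398,72)],320,205,351,0,7,.09)
go([(113,398),(167,465),(128,500),(75,432)],440,220,0,350,5,.09)
go([(108,42),(300,115),(237,305),(38,240)],235,205,0,0,7,.062)
go([(125,120),(233,152),(212,230),(102,195)],235,205,0,0,7,.062)
E
```

```text
[ 0.4919 -0.2046  0.09  ] [41.6 27.2 43.  23.9] [-117.6  150.9   57.9  -32.5]
[ 0.5766 -0.1922  0.09  ] [29.7 18.7 30.3 19.5] [-140.   133.6   41.4  -48.1]
[ 0.5132 -0.6253  0.09  ] [56.  35.1 55.9 34.2] [-140.2  131.6   38.9  -48.2]
[0.5291 0.0457 0.062 ] [98.2 94.1 99.4 99.2] [-109.1  163.8   73.9  -17. ]
[0.5296 0.0469 0.062 ] [53.7 38.  54.9 37. ] [-104.7  167.2   74.3  -14.6]
```

```bash
cat >> h.py <<'E'
from scipy.spatial.transform import Rotation as Ro
def plan(P,yaw=None):
    "shift (cm, tool axes AFTER turn) and turn (rad) to reach P with jaw (tool y) axis at yaw deg (mod 180)"
    o=robot.get_obs();R=Ro.from_quat(o['tool_rot']);m=R.as_matrix();turn=0
    cur=np.degrees(np.arctan2(m[1,1],m[0,1]))
    if yaw is not None:
        d=(yaw-cur+90)%180-90; turn=-np.radians(d)*np.sign(-m[2,0])
    R2=(R*Ro.from_rotvec([turn,0,0])).as_matrix()
    print('t',round(o['time'],2),'pos',o['position'].round(4),'yaw',cur.round(1),'tilt',m[:,0].round(3),'F',o['ft_force'].round(1),'w',round(o['grip_width'],4),'q6',o['q'][5].round(2))
    print('turn',round(turn,3),'shift cm',(R2.T@(np.array(P)-o['position'])*100).round(2))
E
python3 -c "
from h import *
plan([.44,-.19,.25],-31)"
```

```text
t 0.1 pos [ 0.2176 -0.5852  0.2327] yaw -69.6 tilt [-0.     0.002 -1.   ] F [-0.1  0.2  0.7] w 0.0868 q6 -0.18
turn -0.674 shift cm [ -1.66  -1.29 -45.33]
```

```bash
python3 -m inch '[[[-0.3,0,0,-0.115,1],[-0.3,0,0,-0.115,1],[-0.3,0,0,-0.115,1],[-0.3,0,0,-0.115,1],[-0.3,0,0,-0.115,1],[-0.2,0,0,-0.1,1]]]'; python3 -c "
from h import *
plan([.44,-.19,.25],-31)"
```

```text
time: 0.6
position: [0.2171, -0.5823, 0.2458]
tool_rot: [0.611, 0.362, -0.608, 0.354]
ft_force: [0.4, -0.7, 0.2]
grip_width: 0.0869
t 0.6 pos [ 0.2171 -0.5823  0.2458] yaw -29.2 tilt [-0.002  0.012 -1.   ] F [ 0.4 -0.7  0.2] w 0.0869 q6 -0.88
turn 0.032 shift cm [ -0.    -1.1  -45.11]
```

```bash
python3 -m inch '[[[0,-0.1,-4,0,1],[0,-0.1,-4,0,1],[0,-0.1,-4,0,1],[0,-0.1,-4,0,1],[0,-0.1,-4,0,1],[0,-0.1,-4,0,1],[0,-0.1,-4,0,1],[0,-0.1,-4,0,1]]]'; python3 -m inch '[[[0,-0.1,-4,0,1],[0,-0.1,-4,0,1],[0,0,-3,0,1],[0,0,-2,0,1],[0,0,0,0,1]]]'; python3 -c "
from h import *
plan([.44,-.19,.25],-31)
snap('wrist','w1.png')
for n in [(.492,-.2046,.09),(.4919,-.2046,0)]: print(proj('wrist',n))
"
```

```text
time: 1.27
position: [0.3657, -0.2967, 0.244]
tool_rot: [0.612, 0.358, -0.611, 0.351]
ft_force: [0.3, -0.6, 0.0]
grip_width: 0.0873
time: 1.68
position: [0.4304, -0.1694, 0.2439]
tool_rot: [0.611, 0.362, -0.61, 0.351]
ft_force: [-0.1, -0.4, 0.7]
grip_width: 0.0871
t 1.68 pos [ 0.4304 -0.1694  0.2439] yaw -29.4 tilt [-0.006  0.014 -1.   ] F [-0.1 -0.4  0.7] w 0.0871 q6 -0.11
turn 0.027 shift cm [-0.65  1.88  1.27]
[[394.37097861 192.57527019]]
[[379.81391187 174.7002934 ]]
```

View pics/w1.png

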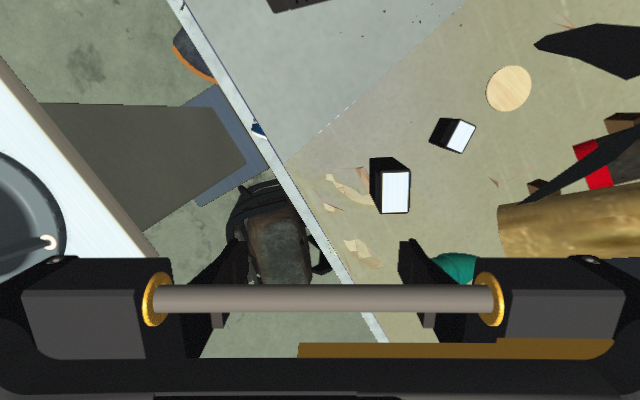

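```bash
python3 - <<'E'
from h import *
a=cv2.imread('pics/w1.png')[148:222,360:424]
cv2.imwrite('pics/c2.png',cv2.resize(cv2.convertScaleAbs(a,alpha=1.0),None,fx=8,fy=8,interpolation=cv2.INTER_NEAREST))
E
```

```text
(no output)
```

View pics/c2.png

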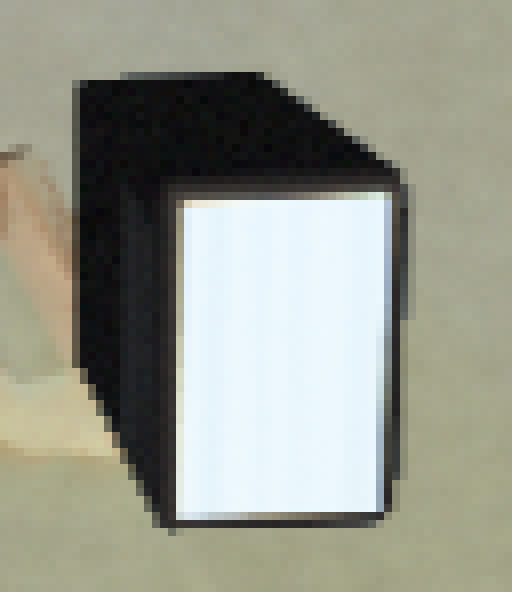

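```bash
python3 - <<'E'
from h import *
def go(P,z):
    w=ray('wrist',[(359.5+(x+.5)/8,147.5+(y+.5)/8) for x,y in P],z); e=np.roll(w,-1,0)-w
    print(w.mean(0).round(4),np.linalg.norm(e,axis=1).round(4)*1e3,np.degrees(np.arctan2(e[:,1],e[:,0])).round(1)); return w
go([(162,184),(405,176),(392,525),(162,525)],.09)
go([(178,205),(392,193),(383,514),(178,520)],.09)
w=go([(78,80),(262,72),(78,368)],0); print('base centre',(w[1]+w[2])/2)
E
```

```text
[ 0.4924 -0.2042  0.09  ] [30.1 45.8 29.7 44.9] [ -27.5 -116.8  150.8   63.6]
[ 0.4924 -0.205   0.09  ] [26.5 42.2 26.4 41.6] [ -26.1 -116.4  152.6   63.7]
[ 0.4916 -0.1967  0.    ] [29.2 55.8 47.6] [ -26.9 -148.4   63.1]
base centre [ 0.49236288 -0.20593251  0.        ]
```

```bash
python3 -c "
from h import *
plan([.4924,-.205,.15],-27.5)"
```

```text
t 1.73 pos [ 0.4298 -0.1707  0.2438] yaw -29.5 tilt [-0.007  0.013 -1.   ] F [-0.7  0.1  0.2] w 0.0869 q6 -0.11
turn -0.034 shift cm [9.29 7.24 0.23]
```

```bash
python3 -m inch '[[[0,2.5,0.1,-0.034,1],[0,2.5,0,0,1],[2,2.3,0,0,1],[3,0,0,0,1],[3,0,0,0,1],[1,0,0,0,1],[0,0,0,0,1]]]'; python3 -c "
from h import *
plan([.4924,-.205,.066],-27.5)"
```

```text
time: 2.32
position: [0.4945, -0.215, 0.1496]
tool_rot: [-0.605, -0.369, 0.605, -0.364]
ft_force: [-0.1, -0.2, 0.4]
grip_width: 0.0869
t 2.32 pos [ 0.4945 -0.215   0.1496] yaw -27.6 tilt [-0.004  0.005 -1.   ] F [-0.1 -0.2  0.4] w 0.0869 q6 -0.14
turn -0.001 shift cm [ 8.37 -0.6  -0.77]
```

```bash
python3 -m inch '[[[0,-0.3,-0.4,0,1],[0,-0.3,-0.4,0,1],[0,0,0,0,1],[0,0,0,0,1]]]'; python3 -c "
from h import *
plan([.4924,-.205,.066],-27.5)"
```

```text
time: 2.65
position: [0.4916, -0.2075, 0.1504]
tool_rot: [-0.605, -0.367, 0.606, -0.363]
ft_force: [-0.3, -0.4, -0.0]
grip_width: 0.0874
t 2.65 pos [ 0.4916 -0.2075  0.1504] yaw -27.8 tilt [-0.004  0.005 -1.   ] F [-0.3 -0.4 -0. ] w 0.0874 q6 -0.13
turn -0.005 shift cm [ 8.44  0.01 -0.24]
```

```bash
python3 -m inch '[[[2,0,-0.12,0,1],[2,0,-0.1,0,1],[2,0,0,0,1],[1.4,0,0,0,1],[0.6,0,0,0,1],[0.3,0,0,0,1],[0,0,0,0,1]]]'; python3 -c "
from h import *
plan([.4924,-.205,.066],-27.5)"
```

```text
time: 3.23
position: [0.4988, -0.2088, 0.0736]
tool_rot: [0.608, 0.361, -0.602, 0.371]
ft_force: [0.3, -0.6, 0.3]
grip_width: 0.0871
t 3.23 pos [ 0.4988 -0.2088  0.0736] yaw -27.7 tilt [ 0.013 -0.008 -1.   ] F [ 0.3 -0.6  0.3] w 0.0871 q6 -0.12
turn -0.003 shift cm [ 0.75 -0.76 -0.05]
```

```bash
python3 -m inch '[[[0.2,-0.35,0,0,1],[0.2,-0.3,0,0,1],[0.2,-0.1,0,0,1],[0.1,0,0,0,1],[0,0,0,0,1]]]'; python3 -c "
from h import *
plan([.4924,-.205,.066],-27.5)"
```

```text
time: 3.65
position: [0.4934, -0.2062, 0.0694]
tool_rot: [0.609, 0.359, -0.601, 0.373]
ft_force: [0.5, -0.7, -0.0]
grip_width: 0.0865
t 3.65 pos [ 0.4934 -0.2062  0.0694] yaw -27.6 tilt [ 0.019 -0.012 -1.   ] F [ 0.5 -0.7 -0. ] w 0.0865 q6 -0.12
turn -0.003 shift cm [ 0.34 -0.15 -0.06]
```

```bash
python3 -m inch '[[[0.3,-0.12,0,0,1],[0.1,0,0,0,0.3],[0,0,0,0,0.3],[0,0,0,0,0.2],[0,0,0,0,0.2],[0,0,0,0,0.2],[0,0,0,0,0.2],[0,0,0,0,0.2]]]' 25; python3 -m inch '[[[0,0,0,0,0.2],[0,0,0,0,0.2],[0,0,0,0,0.2],[0,0,0,0,0.2]]]';python3 -c "
from h import *
plan([.4924,-.205,.20],-27.5)"
```

```text
time: 4.32
position: [0.4929, -0.2061, 0.0654]
tool_rot: [0.609, 0.359, -0.601, 0.373]
ft_force: [0.4, 0.7, -0.3]
grip_width: 0.048
time: 4.65
position: [0.4928, -0.2061, 0.0655]
tool_rot: [0.609, 0.359, -0.601, 0.373]
ft_force: [0.1, 0.0, -0.1]
grip_width: 0.0322
t 4.65 pos [ 0.4928 -0.2061  0.0655] yaw -27.6 tilt [ 0.02  -0.013 -1.   ] F [ 0.1  0.  -0.1] w 0.0322 q6 -0.12
turn -0.003 shift cm [-13.45   0.23  -0.05]
```

```bash
python3 -m inch '[[[0,0,0,0,0],[0,0,0,0,0],[-1,0,0,0,0],[-2,0,0,0,0],[-2.5,0,0,0,0],[-2.5,0,0,0,0],[-1.5,0,0,0,0],[-0.5,0,0,0,0]]]' 30; python3 -c "
from h import *
plan([.5293,.0463,.18],-16)"
```

```text
time: 5.32
position: [0.4881, -0.2029, 0.1685]
tool_rot: [0.607, 0.362, -0.603, 0.37]
ft_force: [0.7, -0.7, -1.9]
grip_width: 0.0317
t 5.32 pos [ 0.4881 -0.2029  0.1685] yaw -27.7 tilt [ 0.012 -0.007 -1.   ] F [ 0.7 -0.7 -1.9] w 0.0317 q6 -0.12
turn -0.204 shift cm [ -1.27  -2.89 -25.09]
```

```bash
python3 -m inch '[[[-0.3,-0.3,-1.5,-0.1,0],[-0.3,-0.3,-3,-0.104,0],[-0.3,-0.3,-4,0,0],[-0.3,-0.3,-4,0,0],[0,-0.3,-3,0,0],[0,0,-1.5,0,0],[0,0,0,0,0],[0,0,0,0,0]]]'; python3 -c "
from h import *
plan([.5293,.0463,.18],-16)
snap('wrist','w2.png'); print(proj('wrist',(.5293,.0463,.062)))"
```

```text
time: 5.98
position: [0.5265, -0.0316, 0.1818]
tool_rot: [0.565, 0.421, -0.561, 0.434]
ft_force: [-0.3, -0.6, -1.9]
grip_width: 0.0323
t 5.98 pos [ 0.5265 -0.0316  0.1818] yaw -15.6 tilt [ 0.015 -0.01  -1.   ] F [-0.3 -0.6 -1.9] w 0.0323 q6 0.01
turn 0.007 shift cm [ 0.11 -1.88 -7.57]
[[298.40670782 114.89378149]]
```

View pics/w2.png

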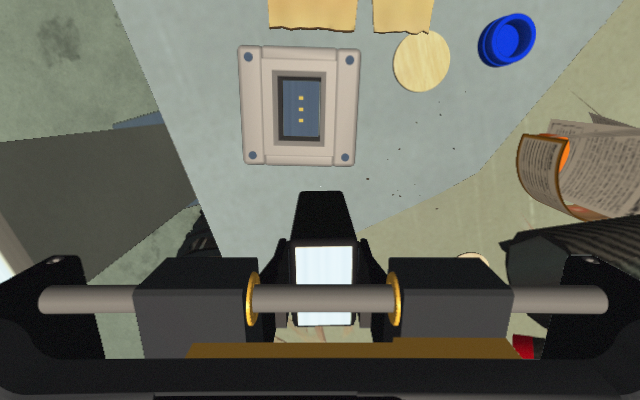

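```bash
python3 - <<'E'
from h import *
a=cv2.imread('pics/w2.png')
f=lambda x,y,w,h,s:cv2.resize(cv2.convertScaleAbs(a[y:y+h,x:x+w],alpha=1.2,beta=15),None,fx=s,fy=s,interpolation=cv2.INTER_CUBIC)
c=np.zeros((560,780,3),np.uint8); d=f(232,38,110,112,5)[:, :]; c[:560,:550]=d
m=f(285,185,74,62,3); c[:186,555:777]=m
cv2.imwrite('pics/c3.png',c)
E
```

```text
(no output)
```

View pics/c3.png

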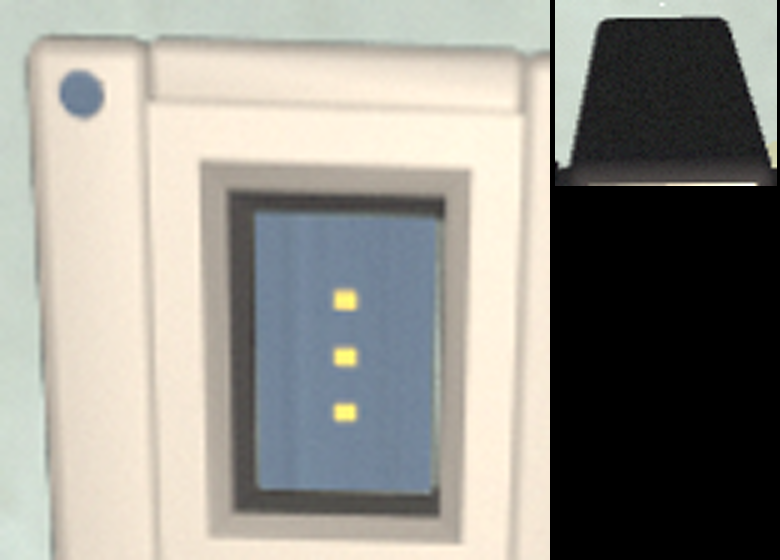

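```bash
python3 - <<'E'
from h import *
def go(P,ox,oy,X0,s,z,cl=True):
    w=ray('wrist',[(ox-.5+(x-X0+.5)/s,oy-.5+(y+.5)/s) for x,y in P],z); e=np.roll(w,-1,0)-w
    print(w.mean(0).round(4),np.linalg.norm(e,axis=1).round(4)*1e3,np.degrees(np.arctan2(e[:,1],e[:,0])).round(1)); return w
go([(200,160),(472,168),(461,543),(209,537)],232,38,0,5,.062)
go([(228,190),(447,197),(440,516),(235,512)],232,38,0,5,.058)
w=go([(597,18),(731,18)],285,185,555,3,.116)
m=Ro.from_quat(robot.get_obs()['tool_rot']).as_matrix(); 
print(w.mean(0)+.024*m[:,2]*np.sign(m[1,2])*-1, m[:,2], robot.get_obs()['position'])
E
```

```text
[0.5309 0.0504 0.062 ] [43.6 59.8 43.5 59.7] [ -17.1 -107.3  162.8   72.8]
[0.531  0.0504 0.058 ] [35.9 51.6 35.7 51.8] [ -17.3 -107.2  163.1   73. ]
[ 0.5331 -0.0078  0.116 ] [32.4 32.4] [-16. 164.]
[ 0.52657943 -0.0309466   0.11613004] [-0.27041162 -0.96272955  0.00541854] [ 0.52638904 -0.03191258  0.18177593]
```

```bash
python3 -c "
from h import *
plan([.5308,.0494,.16],-17.0)"
```

```text
t 6.03 pos [ 0.5264 -0.0319  0.1818] yaw -15.7 tilt [ 0.015 -0.01  -1.   ] F [ 0.8 -0.1 -2.2] w 0.032 q6 0.01
turn 0.023 shift cm [ 2.1  -1.99 -7.92]
```

```bash
python3 -m inch '[[[0.3,-0.5,-1.5,0.023,0],[0.3,-0.5,-2,0,0],[0.3,-0.5,-2,0,0],[0.3,-0.3,-1.2,0,0],[0.2,0,-0.6,0,0],[0,0,0,0,0],[0,0,0,0,0]]]'; python3 -c "
from h import *
plan([.5308,.0494,.14],-17.0)"
```

```text
time: 6.62
position: [0.5305, 0.0356, 0.1652]
tool_rot: [0.572, 0.41, -0.57, 0.423]
ft_force: [-0.5, 0.1, -2.2]
grip_width: 0.0319
t 6.62 pos [0.5305 0.0356 0.1652] yaw -17.8 tilt [ 0.013 -0.013 -1.   ] F [-0.5  0.1 -2.2] w 0.0319 q6 0.18
turn -0.013 shift cm [ 2.5  -0.42 -1.35]
```

```bash
python3 -m inch '[[[0.5,-0.2,-0.6,-0.013,0],[0.5,-0.2,-0.5,0,0],[0.5,0,-0.3,0,0],[0.3,0,0,0,0],[0,0,0,0,0],[0,0,0,0,0]]]'; python3 -c "
from h import *
plan([.5308,.0494,.13],-17.0)"
```

```text
time: 7.12
position: [0.5316, 0.0473, 0.1449]
tool_rot: [0.57, 0.413, -0.569, 0.426]
ft_force: [0.7, 0.3, -1.5]
grip_width: 0.0319
t 7.12 pos [0.5316 0.0473 0.1449] yaw -17.2 tilt [ 0.013 -0.015 -1.   ] F [ 0.7  0.3 -1.5] w 0.0319 q6 0.2
turn -0.004 shift cm [ 1.49 -0.16 -0.19]
```

```bash
python3 -m inch '[[[0.5,-0.16,-0.19,0,0],[0.5,0,0,0,0],[0.3,0,0,0,0],[0,0,0,0,0]]]'; python3 -c "
from h import *
plan([.5308,.0494,.11],-17.0)"
```

```text
time: 7.45
position: [0.531, 0.0494, 0.1308]
tool_rot: [0.57, 0.412, -0.568, 0.426]
ft_force: [-0.3, 0.4, -1.2]
grip_width: 0.0317
t 7.45 pos [0.531  0.0494 0.1308] yaw -17.2 tilt [ 0.013 -0.015 -1.   ] F [-0.3  0.4 -1.2] w 0.0317 q6 0.2
turn -0.004 shift cm [ 2.08 -0.05 -0.02]
```

Position is right over the slot; lower in gently.

```bash
for i in 1; do python3 -m inch '[[[0.4,-0.05,0,0,0],[0.4,0,0,0,0],[0.3,0,0,0,0],[0.2,0,0,0,0]]]'; done; python3 -c "
from h import *
plan([.5308,.0494,.0955],-17.0)"
```

```text
time: 7.78
position: [0.531, 0.0493, 0.1168]
tool_rot: [0.57, 0.412, -0.568, 0.427]
ft_force: [-0.5, 0.9, -2.3]
grip_width: 0.0322
t 7.78 pos [0.531  0.0493 0.1168] yaw -17.2 tilt [ 0.014 -0.015 -1.   ] F [-0.5  0.9 -2.3] w 0.0322 q6 0.2
turn -0.004 shift cm [ 2.13 -0.06 -0.03]
```

```bash
python3 -m inch '[[[0.4,-0.05,0,0,0],[0.4,0,0,0,0],[0.3,0,0,0,0],[0.2,0,0,0,0],[0,0,0,0,0]]]'; python3 -c "
from h import *
plan([.5308,.0494,.0955],-17.0)"
```

```text
time: 8.2
position: [0.5305, 0.0492, 0.1017]
tool_rot: [0.57, 0.412, -0.569, 0.426]
ft_force: [-0.2, -0.4, -1.3]
grip_width: 0.0319
t 8.2 pos [0.5305 0.0492 0.1017] yaw -17.2 tilt [ 0.013 -0.015 -1.   ] F [-0.2 -0.4 -1.3] w 0.0319 q6 0.21
turn -0.004 shift cm [ 0.62  0.01 -0.04]
```

```bash
python3 -m inch '[[[0.3,0,0,0,0],[0.3,0,0,0,0],[0.2,0,0,0,0]]]';python3 -m inch '[[[0.2,0,0,0,0]]]';python3 -m inch '[[[0.2,0,0,0,0]]]';python3 -m inch '[[[0.2,0,0,0,0]]]'
```

```text
time: 8.45
position: [0.5311, 0.0489, 0.0939]
tool_rot: [0.57, 0.412, -0.568, 0.427]
ft_force: [-2.3, -0.4, 5.6]
grip_width: 0.0322
time: 8.53
position: [0.5311, 0.0488, 0.0923]
tool_rot: [0.57, 0.412, -0.568, 0.427]
ft_force: [-1.9, -0.6, 6.3]
grip_width: 0.0317
time: 8.62
position: [0.5311, 0.0487, 0.0909]
tool_rot: [0.57, 0.412, -0.568, 0.427]
ft_force: [-1.4, -0.2, 7.2]
grip_width: 0.0319
time: 8.7
position: [0.531, 0.0487, 0.0896]
tool_rot: [0.57, 0.412, -0.568, 0.427]
ft_force: [-2.0, -0.5, 7.4]
grip_width: 0.0321
```

```bash
python3 -m inch '[[[0.25,0,0,0,0],[0.25,0,0,0,0],[0.25,0,0,0,0]]]';python3 -m inch '[[[0.25,0,0,0,0]]]';python3 -m inch '[[[0.2,0,0,0,0]]]'
```

```text
time: 8.95
position: [0.531, 0.0487, 0.0848]
tool_rot: [0.57, 0.412, -0.568, 0.427]
ft_force: [-2.4, 0.2, 9.3]
grip_width: 0.032
time: 9.03
position: [0.531, 0.0487, 0.0833]
tool_rot: [0.571, 0.412, -0.568, 0.427]
ft_force: [-1.9, 0.5, 9.0]
grip_width: 0.0319
time: 9.12
position: [0.531, 0.0487, 0.0824]
tool_rot: [0.571, 0.412, -0.568, 0.427]
ft_force: [-3.0, -0.3, 10.0]
grip_width: 0.0322
```

```bash
python3 -m inch '[[[0.2,0,0,0,0]]]';python3 -m inch '[[[0.2,0,0,0,0]]]';python3 -m inch '[[[0.2,0,0,0,0]]]'
```

```text
time: 9.2
position: [0.5309, 0.0487, 0.0815]
tool_rot: [0.571, 0.412, -0.568, 0.427]
ft_force: [-3.1, -0.3, 11.2]
grip_width: 0.0318
time: 9.28
position: [0.5307, 0.0486, 0.0809]
tool_rot: [0.571, 0.412, -0.568, 0.427]
ft_force: [-4.3, -0.9, 17.3]
grip_width: 0.0317
time: 9.37
position: [0.5306, 0.0486, 0.0807]
tool_rot: [0.571, 0.412, -0.568, 0.428]
ft_force: [-3.8, -0.0, 17.5]
grip_width: 0.0321
```

```bash
python3 -m inch '[[[-0.25,0,0,0,0],[-0.25,0,0,0,0]]]';python3 -m inch '[[[-0.25,0,0,0,0]]]';python3 -m inch '[[[-0.2,0,0,0,0]]]'
```

```text
time: 9.53
position: [0.5306, 0.0488, 0.0879]
tool_rot: [0.571, 0.411, -0.567, 0.428]
ft_force: [-0.9, -0.5, 5.3]
grip_width: 0.0319
time: 9.62
position: [0.5307, 0.0489, 0.091]
tool_rot: [0.571, 0.411, -0.567, 0.428]
ft_force: [1.0, -0.9, -2.4]
grip_width: 0.0315
time: 9.7
position: [0.5309, 0.049, 0.0934]
tool_rot: [0.572, 0.411, -0.567, 0.428]
ft_force: [-0.0, 1.3, -1.7]
grip_width: 0.0317
```

```bash
python3 -m inch '[[[0.05,0,0,0,0],[0.2,0,0,0,0]]]';python3 -m inch '[[[0.1,0,0,0,0],[0,0,0,0,0]]]'
```

```text
time: 9.87
position: [0.5317, 0.049, 0.0913]
tool_rot: [0.572, 0.41, -0.566, 0.429]
ft_force: [0.5, 0.5, -2.0]
grip_width: 0.0321
time: 10.03
position: [0.5316, 0.0489, 0.0893]
tool_rot: [0.572, 0.41, -0.566, 0.428]
ft_force: [-0.4, -0.1, 1.1]
grip_width: 0.0319
```

```bash
python3 -m inch '[[[0,0,0,0,0.6],[0,0,0,0,0.7],[0,0,0,0,0.8],[0,0,0,0,0.8],[0,0,0,0,0.8],[0,0,0,0,0.8]]]'; python3 -m inch '[[[-1,0,0,0,0.8],[-2,0,0,0,0.8],[-2,0,0,0,0.8],[-2,0,0,0,0.8],[-0.5,0,0,0,0.8],[0,0,0,0,0.8]]]';  python3 -c "
from h import *
plan([.531,.0504,.132],-17.0)"
```

```text
time: 10.53
position: [0.532, 0.0488, 0.0887]
tool_rot: [0.572, 0.411, -0.566, 0.428]
ft_force: [-0.4, -0.7, 0.2]
grip_width: 0.0638
time: 11.03
position: [0.5294, 0.0502, 0.1684]
tool_rot: [0.571, 0.411, -0.567, 0.428]
ft_force: [-0.9, 0.4, -0.3]
grip_width: 0.0696
t 11.03 pos [0.5294 0.0502 0.1684] yaw -17.2 tilt [ 0.019 -0.015 -1.   ] F [-0.9  0.4 -0.3] w 0.0696 q6 0.2
turn -0.004 shift cm [ 3.64  0.06 -0.1 ]
```

```bash
python3 -m inch '[[[0.7,0,0,0,0],[0.7,0,0,0,0],[0.5,0,0,0,0],[0.5,0,0,0,0],[0.2,0,0,0,0],[0,0,0,0,0],[0,0,0,0,0],[0,0,0,0,0]]]'; python3 -m inch '[[[0,0,0,0,0],[0,0,0,0,0],[0,0,0,0,0],[0,0,0,0,0]]]'
```

```text
time: 11.7
position: [0.5264, 0.0499, 0.1344]
tool_rot: [-0.569, -0.414, 0.57, -0.425]
ft_force: [0.3, 0.3, -0.1]
grip_width: 0.0241
time: 12.03
position: [0.5268, 0.0499, 0.1347]
tool_rot: [-0.569, -0.413, 0.57, -0.425]
ft_force: [0.1, -0.1, -0.3]
grip_width: 0.0023
```

```bash
python3 -m inch '[[[0.2,0.3,0,0,0],[0.2,0.1,0,0,0],[0,0,0,0,0]]]'; python3 -m inch '[[[0.15,0,0,0,0]]]'; python3 -m inch '[[[0.15,0,0,0,0]]]';python3 -m inch '[[[0.1,0,0,0,0]]]';python3 -m inch '[[[0.1,0,0,0,0]]]'
```

```text
time: 12.28
position: [0.5315, 0.0485, 0.1312]
tool_rot: [0.569, 0.413, -0.569, 0.426]
ft_force: [0.1, -0.1, -0.3]
grip_width: 0.0007
time: 12.37
position: [0.532, 0.0484, 0.1298]
tool_rot: [0.57, 0.413, -0.569, 0.426]
ft_force: [-0.5, -0.1, 0.1]
grip_width: 0.0004
time: 12.45
position: [0.532, 0.0484, 0.1282]
tool_rot: [0.57, 0.413, -0.569, 0.426]
ft_force: [-0.1, 0.4, 0.2]
grip_width: 0.0004
time: 12.53
position: [0.532, 0.0484, 0.1269]
tool_rot: [0.57, 0.413, -0.569, 0.426]
ft_force: [-0.1, 0.6, -0.9]
grip_width: 0.0003
time: 12.62
position: [0.5319, 0.0484, 0.1258]
tool_rot: [0.57, 0.413, -0.569, 0.426]
ft_force: [0.0, -1.1, -1.1]
grip_width: 0.0001
```

```bash
python3 -m inch '[[[0.1,0,0,0,0]]]';python3 -m inch '[[[0.08,0,0,0,0]]]'
```

```text
time: 12.7
position: [0.5319, 0.0484, 0.1249]
tool_rot: [0.57, 0.413, -0.569, 0.426]
ft_force: [-1.4, -0.1, 7.2]
grip_width: 0.0005
time: 12.78
position: [0.5319, 0.0485, 0.1245]
tool_rot: [0.57, 0.413, -0.569, 0.426]
ft_force: [-1.9, -0.2, 7.3]
grip_width: -0.0001
```

```bash
python3 -m inch '[[[-0.5,0,0,0,0],[-2,0,0,0,0],[-3,0,0,0,0],[-3,0,0,0,0],[-1,0,2,0,0],[0,0,4,0,0],[0,0,3,0,0],[0,0,0,0,0]]]'; python3 -c "
from h import *
plan([.531,.0504,.132],-17.0)
snap('wrist','w3.png')
P=[(.531,.0504,z) for z in (.114,.120)]; print(proj('wrist',P))"
```

```text
time: 13.45
position: [0.5044, -0.0374, 0.2263]
tool_rot: [0.568, 0.414, -0.567, 0.429]
ft_force: [0.2, -0.3, -0.2]
grip_width: 0.0004
t 13.45 pos [ 0.5044 -0.0374  0.2263] yaw -16.9 tilt [ 0.014 -0.016 -1.   ] F [ 0.2 -0.3 -0.2] w 0.0004 q6 0.01
turn 0.002 shift cm [ 9.32 -0.19 -9.28]
[[320.23103499  96.31427747]
 [320.30425716  96.15783125]]
```

View pics/w3.png

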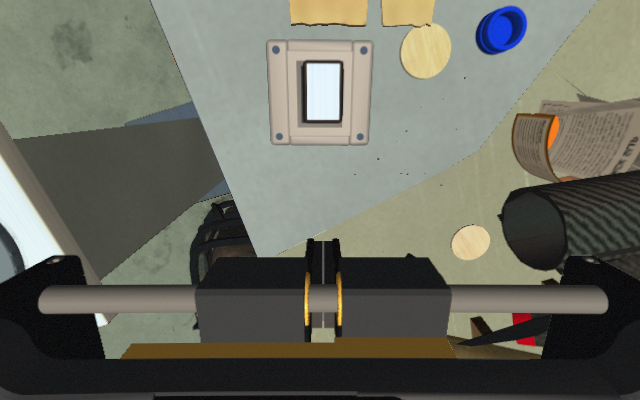

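```bash
python3 -c "
from rig import robot
print(robot.hand_in())"
```

```text
the job is handed in; nothing more can be done
None
```

I put the 32 × 48 mm module in the dock's slot and gave it one full click. My checks show it locked down. I handed the job in at about 13.5 s with the robot clear of everything; the rig gave no verdict.

- **Right module:** the gripper closed to 32 mm on it, which matches the size given.
- **Click:** I pushed it down in the grip to the rubber stop, with a peak of about 17.5 N. On the way back up the carriage stopped carrying the module about 8–10 mm above the stop. That fits locked (8 mm) and not up (14 mm).
- **Resting height after letting go:** I lowered the shut fingertips onto the top and first met it at about 114 mm above the bench, the locked height. There was no contact at 120 mm, where it would stand if it had come up. The touch reached about 7 N, more than the 4 N I meant to stay under, but moved the module less than 1 mm.
- **Last picture:** the module stands upright in the slot, with the gripper clear of it. The blue cap is undisturbed; the tape rule and nose cone were out of view, and I never moved near the tape rule.
- **Disagreement:** the top's centre appeared about 3–5 pixels (2–4 mm) from where I predicted. I put this down to camera calibration and the arm still settling, since the slot leaves only about 2 mm of play each way.

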